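# Seat a support post in its tight holder

### The arm

A 7-joint arm with a two-finger parallel gripper is mounted at the origin on a cart in front of the work surface, level with it; the furniture and walls round the work are solid. World frame = base frame: x ahead of the robot, y to its left, z up, the work surface at z = 0. Lengths are in m, angles in rad, forces in N, time in s.
With the tool pointing down it reaches from about 0.425 to 0.925 m from the base axis. Payload 6.8 kg.
Tool frame: the origin (TCP) lies between the finger pads; the fingertips stand 8 mm ahead of it and the grasp point (between the pads) lies 11 mm behind it (bot.tip_reach is the distance from the TCP to the fingertips, in m); z points along the fingers, y is the line along which they close (so a half turn about z gives the same grasp; the last joint's range is limited). The gripper opens to 85 mm and grips with 20 to 120 N. Pads are 22 mm wide; open, the fingers measure 114 mm over their backs; the gripper's body (76 mm by 85 mm) begins 54 mm behind the grasp point. The pads swing forward as they close: fully open they stand 13 mm farther back than shut.
Start: joints at [1.156, 0.477, 0.022, 1.555, -0.011, 1.109, -0.083], TCP at [0.204, -0.643, 0.239] pointing down, gripper open.
Joint ranges: [-2.96, 2.96], [-0.34, 2.1], [-1.41, 1.46], [0.24, 2.44], [-1.37, 4.51], [0.17, 1.92], [-2.96, 2.96]. Speed limits (rad/s): [2.39, 2.39, 3.14, 3.14, 3.14, 3.14, 3.14].

### API

Orientations are given as [roll, pitch, yaw] about the fixed x, y, z axes, in that order (R = Rz(yaw) Ry(pitch) Rx(roll)).
In Python, from station import bot, capture, spot_in, silhouettes, mark_of gives the robot as it stands.
- The arm moves only by the tool servo_tool, never from a script. Its argument "series" is a list of rows, each an object with "gripper": the closure, from -1 (fully open) to 1 (shut); "dp": the shift along the world's x, y, z in mm, a list of three; "angular": the turn, a rotation vector about the world's x, y, z in degrees, a list of three. A call has 1 to 12 rows; each row shifts and turns the commanded pose from where the row before left it; what a row does not reach is not made up. A row lasts 1/8 s, in which the tool goes at most 62.5 mm and 10.7 degrees, less where a joint would pass 70% of its speed; a pose out of reach is approached as far as the arm can. A call is refused whole if a number of a shift passes 62.5 or a number of a turn 10.7, either way. A call with a gripper value outside its range is refused whole. The fingers move at their own pace and stop on an object; "squeeze" is the grip in N (left out, the last holds). Time passes only in rows, so rows that do not move let the fingers close. It gives the time, the measured TCP pose, the force, the opening and the grip force at its end, in the units of the state.
- bot.get_state(): the state, without advancing time (a new reading comes with each control period).
- capture(name): name is "scene" or "top" or "wrist"; returns a dict with "frame" (400x640x3 uint8, red, green, blue), "z_map" (400x640 float32, m along the optical axis (not along the pixel's ray), 0 where there is no reading), "intrinsics" (3x3 intrinsics, pixels), "R" (3x3) and "t" (3): a world point X has camera coordinates R X + t. Camera axes: x right, y down, z forward; pixel columns grow to the right and rows downward; lengths in m; the calibration is good to about 2 mm. A picture is of the moment at which its call begins.
- bot.job_done(): hands the job in; it is judged then, once.
Trained networks look in the newest picture that a camera, given by its name, has taken for a name from the list of things; names that differ only in an ending like _2 or _b are one class to them, and where a whole thing is asked for, a point or a joint stands for the part that bears it (a point fixed in the world has none). Each returns a list of dicts, best first, with "p" (0 to 1); they miss things now and then, are a little off and sometimes report something else, mostly with a low value. They report only what shows in the picture. A call takes as long as a camera call. They do not tell look-alikes from the thing itself.
- spot_in(query, camera): "centre" ([x, y, z] in m, in world coordinates, good to about 4 mm: the middle of the surface that is visible of it).
- silhouettes(query, camera): "mask" (400x640 bool, what is visible of it).
- mark_of(query, camera): "centre" ([x, y, z] in m, in world coordinates, good to about 4 mm: a listed point, or the origin of a listed thing).
The state is a dict: "time_s": time; "joints": joint angles; "dq": joint speeds; "tau": joint torques, N m; "tcp_pos": TCP position; "eef_rot": TCP orientation; "contact_force": force on the tool from outside, world axes, zero at the start; "ft_torque": the same for the moment, N m; "gripper_width": finger opening in m; "finger_force": force on a finger pad.
Only numpy, scipy, OpenCV 4.12 (cv2) and the standard library are available. Lean on these libraries where they do the work, as an engineer would, in place of code of your own. Each camera call takes 0.05 s, during which the arm holds its last target. There are 200 camera calls.

### The job

Take the support post with the thick foot out of the storage block and fit it into the holder on the cross slide: tilt it about 15 degrees, enter the lower edge of its foot into the bore first, then straighten it and slide it fully home against the drag in the bore until its collar rests on the rim. The bore is tight and stands a few millimetres off the middle of its base, so feel for it gently and never press the post against the holder with more than 40 N. Let go of the post, and leave the thin-footed post and the other things on the bench as they are.

Things in the scene. Friction and masses are not known exactly. Their poses are not given: they have to be found in the camera images.
- post: The post to fit, plain steel, 120 mm tall, about 0.25 kg. Origin: centre of its flat lower end; z up its axis. From below: foot 20 mm in diameter, 44 mm long (lower edge chamfered 2 mm high, 1.5 mm wide); collar 30 mm in diameter, 44 to 50 mm up; rod 16 mm in diameter, 50 to 120 mm up, the place to grip. Starts upright in one hole of the storage block.
- thin_post: A second post, not wanted: the same steel rod, collar and heights, but its foot is only 12 mm in diameter. Origin as for post. Stands in the other hole of the storage block and stays there.
- rack: Fixed grey storage block 62 x 170 x 35 mm, long along its y. Origin: centre of its underside. Two upright holes 29 mm in diameter, 30 mm deep (floor 5 mm above the bench), at y = +45 and -45 mm; the posts stand loosely in them, either one in either hole.
- base: Fixed dark steel base plate of the holder, 110 x 110 x 10 mm. Origin: centre of its underside, z up. On it lie two slide plates (76 x 66 and 60 x 60 mm, each 10 mm thick) and an upright steel sleeve, 42 mm outside diameter, 48 mm high, with a flat rim. The slides are locked in an unmeasured position: the sleeve's axis lies up to 4 mm along x and up to 4 mm along y from the base's z axis.
- mouth (a point): Nominal middle of the bore's mouth: on the base's z axis, level with the sleeve's rim, 78 mm over the bench; axes as the base's. The bore is straight, sharp-edged and 21.2 mm in diameter; its true middle lies up to 4 mm along x and up to 4 mm along y from this point, not measured.
- seat (a point): Nominal place of the post's lower end when home (collar on the rim): 44 mm below the rim, 34 mm over the bench, on the base's z axis (the true bore is off it as the mouth is). In the bore, 28 to 32 mm below the rim, lies a black follower disc that must be pushed down with the post: a steady drag of about 5 N, no spring.
- dish: Bystander: petri dish, 59 mm across, 15 mm high, origin under its centre.
- slides: Bystander: closed dark slide box 65 x 85 x 30 mm, origin under its centre.
- dropper: Bystander: small amber dropper bottle, 33 mm across, 102 mm high, origin under its centre.
- timer: Bystander: flat white lab timer 64 x 64 x 19 mm, origin under its centre.
- microscope_b: Fixed stereo microscope at the right, an obstacle for the arm: foot about 0.25 m square, origin under its foot, head and eyepieces over 0.3 m tall. It stands at the same place each time, between the arm's first position and the work, so swing the arm in close to the robot to pass it. A second one stands at the left at about x 0.24, y 0.47.
Not all that is in view belongs to the job. What is shaped like the post but pink or turquoise is not meant.

How it is judged:
On the way, in this order (a step that is already met when the one before it is completed fails the run):
1. the post is lifted clear of the storage block (height (world z) of post above 0.06 m), for 0.2 s.
2. the post, tilted by 6 degrees or more, has the edge of its foot in the bore (the centre of its lower end below the rim) (angle between post's own z axis and vertical above 0.1 rad and z of post in the frame of mouth below -0.0005 m and horizontal distance between post and mouth below 0.013 m), for 0.1 s.
3. the post is straightened in the bore, its foot at least 8 mm deep (angle between post's own z axis and vertical below 0.07 rad and z of post in the frame of mouth below -0.008 m and horizontal distance between post and mouth below 0.009 m), for 0.1 s.
At the end, for the whole second after the job is handed in: The post stands at rest in the holder's bore, let go, upright within about 3 degrees, its collar within 2 mm of the rim (lower end at least 42 mm below it); the thin-footed post still stands in its hole, within 20 mm of where it was (z of post in the frame of mouth below -0.042 m and horizontal distance between post and mouth below 0.009 m and angle between post's own z axis and vertical below 0.06 rad and linear speed of post below 0.02 m/s and distance of thin_post from where it was at the start of the episode below 0.02 m and angle between thin_post's own z axis and vertical below 0.1 rad); the robot touches nothing.
It fails at once if the post is pressed against the holder with more than 40 N (contact force between post and base above 40 N).
It fails at once if a bystander is moved by more than 30 mm (distance of any of dish, slides, dropper, timer from where it was at the start of the episode above 0.03 m).
It fails at once if the thin-footed post is taken from its hole or tipped over (distance of thin_post from where it was at the start of the episode above 0.03 m or angle between thin_post's own z axis and vertical above 0.5 rad).
It also fails if it takes over 67 s, if anything falls off the work surface, if the arm or the gripper's body presses on something with over 40 N, if the wrist force passes 120 N, or if a joint passes its speed limit or range.

## Working session

There is one attempt and no reset: what is moved stays moved. The work goes in short steps, Python scripts to look and compute and a tool call to move; the robot and the scene stay as the last step left them, time stands still between calls to the robot, and variables do not carry over. Pictures are saved under pics/ and viewed, at most 10 in all, crops included, and the job is handed in when it is done.

Besides the shell and the picture viewer there is one more tool, called after "Call:" as a command line: name --argument value ..., lists and objects as JSON in quotes. servo_tool: Moves the arm, as the interface text tells. Its arguments: {"type":"object","properties":{"series":{"type":"array","items":{"type":"object","properties":{"gripper":{"type":"number"},"dp":{"type":"array","items":{"type":"number"}},"angular":{"type":"array","items":{"type":"number"}}}}},"squeeze":{"type":"number"}},"required":["series"]}

```bash
ls; mkdir -p pics
cat > h.py <<'E'
import numpy as np, cv2
from station import bot, capture, spot_in, silhouettes, mark_of
def save(c,n,crop=None,s=1):
    im=c["frame"][:,:,::-1]
    if crop: x0,y0,x1,y1=crop; im=im[y0:y1,x0:x1]
    cv2.imwrite("pics/"+n,cv2.resize(im,None,fx=s,fy=s,interpolation=cv2.INTER_CUBIC))
def cloud(c):
    z=c["z_map"].astype(float);K=c["intrinsics"];v,u=np.indices(z.shape)
    P=np.stack([(u-K[0,2])/K[0,0]*z,(v-K[1,2])/K[1,1]*z,z],-1)
    W=(P-c["t"])@c["R"]; W[z==0]=np.nan
    return W
def pix(c,X):
    p=c["intrinsics"]@(c["R"]@np.array(X)+c["t"]); return np.round(p[:2]/p[2],1)
E
python3 - <<'E'
from h import *
cs={}
for n in("scene","top"):
    c=capture(n);save(c,n+".png");cs[n]=c
    for q in("post","thin_post","rack","base","dish","slides","dropper","timer"):
        for f in(spot_in,mark_of):
            for d in f(q,n)[:3]: print(n,q,f.__name__,round(d["p"],2),np.round(d["centre"],3),pix(c,d["centre"]))
    for d in mark_of("mouth",n)[:2]: print(n,"mouth",round(d["p"],2),np.round(d["centre"],3),pix(c,d["centre"]))
s=bot.get_state();print({k:np.round(v,3) for k,v in s.items()})
E
```

```text
pics
scene post call 0.73 [0.362 0.269 0.052] [258.9 287.8]
scene post call 0.59 [0.567 0.278 0.053] [218.9 235.4]
scene post call 0.45 [0.448 0.292 0.113] [230.6 248.9]
scene post call 0.7 [0.368 0.267 0.002] [260.  300.4]
scene post call 0.68 [ 0.576  0.276 -0.003] [220.8 249.3]
scene post call 0.31 [ 0.339  0.18  -0.002] [299.4 294.8]
scene thin_post call 0.56 [0.457 0.206 0.097] [264. 238.]
scene rack call 0.96 [0.438 0.188 0.031] [275.7 259.9]
scene rack call 0.43 [0.652 0.209 0.018] [232.1 217.9]
scene rack call 0.68 [0.682 0.117 0.005] [258.2 204.5]
scene rack call 0.59 [ 0.461  0.247 -0.001] [250.6 272.3]
scene base call 0.63 [0.449 0.002 0.016] [336.8 234.9]
scene base call 0.6 [ 0.466 -0.009  0.001] [336.5 233.8]
scene dish call 0.61 [0.652 0.21  0.016] [231.7 218.6]
scene dish call 0.77 [0.658 0.212 0.001] [230.8 221.5]
scene slides call 0.86 [0.639 0.356 0.028] [180.4 237.4]
scene slides call 0.63 [0.654 0.354 0.002] [181.1 240.9]
scene dropper call 0.54 [0.67  0.122 0.055] [257.1 193.3]
scene dropper call 0.54 [0.683 0.117 0.007] [257.7 203.9]
scene timer call 0.74 [0.32
[... 1300 characters left out ...]
 timer call 0.91 [0.343 0.175 0.014] [268.5 251.1]
top timer call 0.63 [ 0.344  0.175 -0.002] [269.3 251.3]
top mouth 0.98 [ 0.466 -0.007  0.079] [335.6 212.3]
{'time_s': np.float64(1.8), 'joints': array([ 1.156,  0.477,  0.022,  1.555, -0.011,  1.109, -0.083]), 'dq': array([ 0.001, -0.   ,  0.001, -0.001, -0.   , -0.001, -0.001]), 'tau': array([-0.0000e+00, -5.9631e+01,  1.6070e+00, -2.8154e+01,  1.3000e-02,
        2.0000e-03,  0.0000e+00]), 'tcp_pos': array([ 0.204, -0.643,  0.239]), 'eef_rot': array([-3.142, -0.   ,  0.307]), 'contact_force': array([ 0.18 ,  0.053, -0.73 ]), 'ft_torque': array([-0.057,  0.052,  0.006]), 'finger_force': np.float64(0.0), 'gripper_width': np.float64(0.085)}
```

View pics/scene.png

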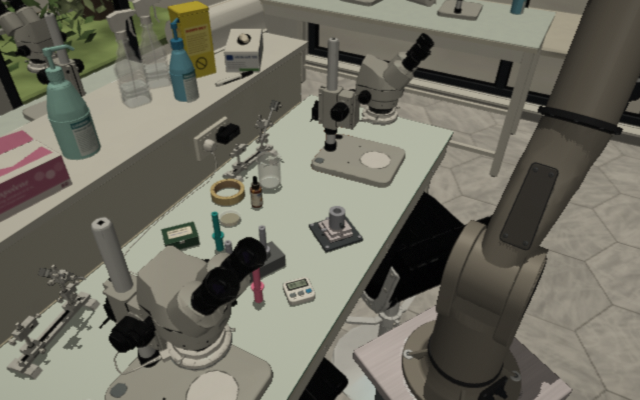

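View pics/top.png

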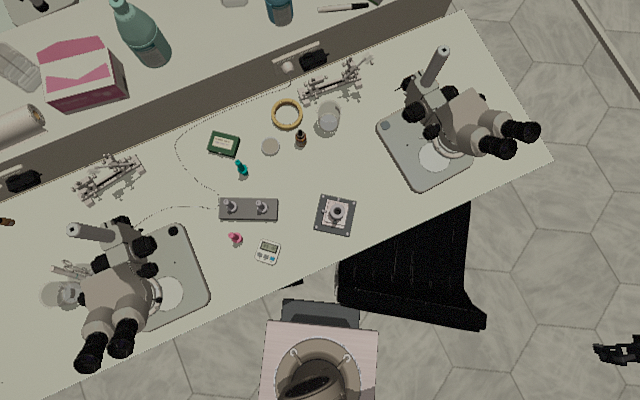

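Run:
```python
from h import *
c=capture("scene");save(c,"crop1.png",(205,200,305,275),8)
W=cloud(capture("top"))
m=(W[...,2]>0.03)&(W[...,1]<-0.06)&(W[...,0]>0.2)&(W[...,1]>-0.9)&(W[...,0]<1.1)
P=W[m]
for lo,hi in((0.03,.1),(.1,.2),(.2,.3),(.3,.5)):
    Q=P[(P[:,2]>lo)&(P[:,2]<hi)]; 
    if len(Q): 
        r=np.hypot(Q[:,0],Q[:,1]); print(lo,len(Q),Q.min(0).round(3),Q.max(0).round(3),'rmin',r.min().round(3),Q[r.argmin()].round(3))
        for x in (.3,.4,.5,.6,.7):
            S=Q[(Q[:,0]>x)&(Q[:,0]<x+.1)]
            if len(S): print('  x',x,S[:,1].min().round(3),S[:,1].max().round(3))
# posts tops and rack
for y0,y1,x0,x1 in((.17,.33,.4,.5),):
    for lo,hi in((.028,.042),(.046,.06),(.115,.135)):
        Q=W[(W[...,2]>lo)&(W[...,2]<hi)&(W[...,1]>y0)&(W[...,1]<y1)&(W[...,0]>x0)&(W[...,0]<x1)]
        for s in(Q[Q[:,1]<.247],Q[Q[:,1]>=.247]):
            if len(s): print(lo,len(s),np.median(s,0).round(4),s.min(0).round(3),s.max(0).round(3))
Q=W[(W[...,2]>.028)&(W[...,2]<.042)&(W[...,1]>.13)&(W[...,1]<.36)&(W[...,0]>.4)&(W[...,0]<.5)]
print(cv2.minAreaRect(Q[:,:2].astype(np.float32)*1000))
Q=W[(W[...,2]>.07)&(W[...,2]<.085)&(abs(W[...,1])<.05)&(W[...,0]>.4)&(W[...,0]<.53)]
print('rim',len(Q),Q.mean(0).round(4),Q.min(0),Q.max(0))
Q=W[(W[...,2]>.006)&(W[...,2]<.014)&(abs(W[...,1])<.1)&(W[...,0]>.38)&(W[...,0]<.55)]
print(cv2.minAreaRect(Q[:,:2].astype(np.float32)*1000))
```

```text
0.03 3590 [ 0.2   -0.425  0.03 ] [ 1.099 -0.06   0.1  ] rmin 0.222 [ 0.213 -0.06   0.068]
  x 0.5 -0.294 -0.294
  x 0.6 -0.35 -0.211
  x 0.7 -0.263 -0.127
0.1 1533 [ 0.21  -0.417  0.1  ] [ 1.1  -0.06  0.2 ] rmin 0.247 [ 0.237 -0.069  0.101]
  x 0.6 -0.325 -0.204
  x 0.7 -0.254 -0.157
0.2 2455 [ 0.2   -0.686  0.2  ] [ 1.045 -0.06   0.3  ] rmin 0.62 [ 0.2   -0.586  0.294]
  x 0.5 -0.279 -0.279
  x 0.6 -0.295 -0.193
  x 0.7 -0.34 -0.159
0.3 4840 [ 0.2  -0.63  0.3 ] [ 0.816 -0.187  0.426] rmin 0.614 [ 0.201 -0.58   0.345]
  x 0.5 -0.388 -0.275
  x 0.6 -0.4 -0.219
  x 0.7 -0.329 -0.188
0.028 433 [0.4606 0.2078 0.0351] [0.431 0.17  0.029] [0.498 0.247 0.042]
0.028 485 [0.4546 0.2797 0.0352] [0.427 0.247 0.028] [0.492 0.33  0.041]
0.046 49 [0.4605 0.2005 0.0547] [0.452 0.192 0.049] [0.48  0.219 0.06 ]
0.046 46 [0.4567 0.2885 0.055 ] [0.446 0.279 0.05 ] [0.474 0.308 0.06 ]
0.115 30 [0.4651 0.2056 0.1239] [0.458 0.198 0.119] [0.471 0.213 0.128]
0.115 30 [0.4595 0.2925 0.1242] [0.452 0.286 0.119] [0.466 0.3   0.131]
((462.28399658203125, 249.66815185546875), (62.674781799316406, 171.27110290527344), 4.66182804107666)
rim 137 [ 0.4712 -0.0099  0.0782] [ 0.45058664 -0.03062386  0.0701795 ] [0.4927263  0.00942479 0.084039  ]
((462.1500549316406, -3.3335800170898438), (147.0587158203125, 175.61041259765625), 7.659465312957764)
```

View pics/crop1.png

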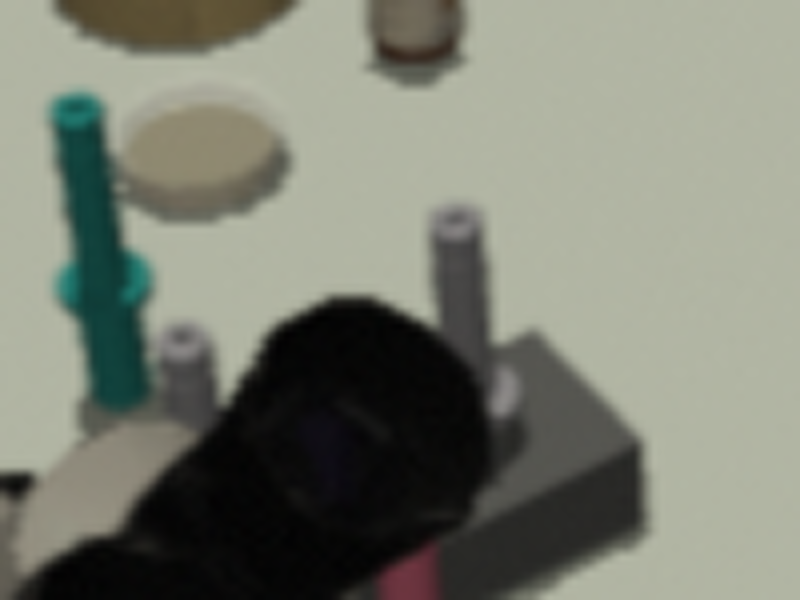

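Call:
servo_tool --series '[{"gripper":-1,"dp":[-13,41,8],"angular":[0,0,0]},{"gripper":-1,"dp":[-13,41,8],"angular":[0,0,0]},{"gripper":-1,"dp":[-13,41,8],"angular":[0,0,0]},{"gripper":-1,"dp":[-13,41,8],"angular":[0,0,0]},{"gripper":-1,"dp":[-13,41,8],"angular":[0,0,0]},{"gripper":-1,"dp":[37,23,0],"angular":[0,0,8]},{"gripper":-1,"dp":[37,23,0],"angular":[0,0,8]},{"gripper":-1,"dp":[37,23,0],"angular":[0,0,8]},{"gripper":-1,"dp":[37,23,0],"angular":[0,0,8]},{"gripper":-1,"dp":[37,23,0],"angular":[0,0,8]}]'

```text
time_s: 3.15
tcp_pos: [0.325, -0.3227, 0.2797]
eef_rot: [3.141, 0.0, 1.009]
contact_force: [-0.1, -1.7, 0.3]
gripper_width: 0.0851
finger_force: 0.0
```

Call:
servo_tool --series '[{"gripper":-1,"dp":[21,33,0],"angular":[0,0,8]},{"gripper":-1,"dp":[21,33,0],"angular":[0,0,8]},{"gripper":-1,"dp":[21,33,0],"angular":[0,0,8]},{"gripper":-1,"dp":[21,33,0],"angular":[0,0,8]},{"gripper":-1,"dp":[21,33,0],"angular":[0,0,0]},{"gripper":-1,"dp":[10,38,0],"angular":[0,0,0]},{"gripper":-1,"dp":[10,38,0],"angular":[0,0,0]},{"gripper":-1,"dp":[0,38,0],"angular":[0,0,0]},{"gripper":-1,"dp":[0,38,0],"angular":[0,0,0]},{"gripper":-1,"dp":[0,0,0],"angular":[0,0,0]}]'

```text
time_s: 4.4
tcp_pos: [0.4489, -0.0035, 0.2797]
eef_rot: [3.141, -0.001, 1.569]
contact_force: [-0.1, -0.5, 0.6]
gripper_width: 0.0854
finger_force: 0.0
```

```bash
cat > rim.py <<'E'
from h import *
def rim(c,zr=.078):
    W=cloud(c);m=(abs(W[...,2]-zr)<.005)&(abs(W[...,0]-.47)<.05)&(abs(W[...,1])<.05)
    Q=W[m]
    out=[len(Q),Q.mean(0).round(4)]
    hull=cv2.convexHull((Q[:,:2]*1000).astype(np.float32)); (x,y),r=cv2.minEnclosingCircle(hull)
    return out+[(x,y,r)]
E
python3 - <<'E'
from rim import *
c=capture("wrist");save(c,"w1.png")
cam=-c["R"].T@c["t"];print("cam",cam.round(3),"fwd",c["R"][2].round(3),c["intrinsics"][0,0])
print(bot.get_state()["tcp_pos"])
for q in("post","thin_post"):
  for d in mark_of(q,"wrist")[:4]: print(q,round(d["p"],2),np.round(d["centre"],3),pix(c,d["centre"]))
for d in mark_of("mouth","wrist")[:2]+mark_of("base","wrist")[:2]: print("mouth/base",round(d["p"],2),np.round(d["centre"],4),pix(c,d["centre"]))
print(rim(c))
E
```

```text
cam [0.449 0.065 0.415] fwd [ 0.001 -0.265 -0.964] 307.6851138536496
[ 0.4489     -0.00549799  0.27956114]
mouth/base 0.97 [ 0.4708 -0.0109  0.0776] [338.  185.5]
[832, array([ 0.4696, -0.0094,  0.0784]), (469.76123046875, -10.247241020202637, 21.084123611450195)]
```

View pics/w1.png

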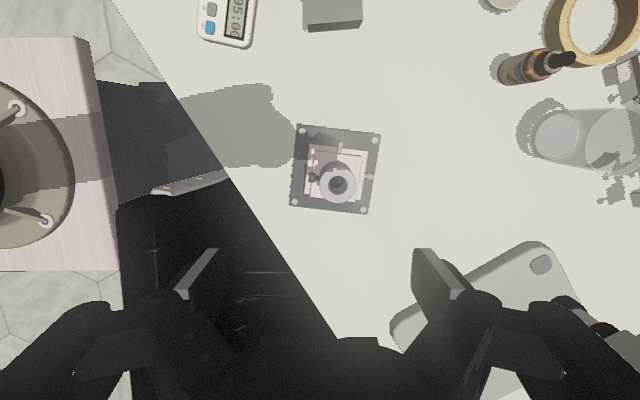

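Call:
servo_tool --series '[{"gripper":-1,"dp":[0,0,-20],"angular":[9,0,0]},{"gripper":-1,"dp":[0,0,-20],"angular":[9,0,0]},{"gripper":-1,"dp":[0,0,-20],"angular":[9,0,0]},{"gripper":-1,"dp":[0,0,-20],"angular":[9,0,0]},{"gripper":-1,"dp":[0,0,-20],"angular":[9,0,0]},{"gripper":-1,"dp":[0,0,0],"angular":[0,0,0]}]'

```text
time_s: 5.4
tcp_pos: [0.4476, -0.0092, 0.1762]
eef_rot: [-3.124, -0.789, 1.546]
contact_force: [0.5, -0.0, 0.4]
gripper_width: 0.0852
finger_force: 0.0
```

Run:
```python
from rim import *
c=capture("wrist")
for X in((.465,.2056,.042),(.4595,.2925,.042)): print(pix(c,X))
u,v=pix(c,(.463,.25,.06)).astype(int)
save(c,"w2.png",(max(u-80,0),max(v-60,0),u+80,v+60),5)
print(u,v)
for q in("post","thin_post"):
  for d in mark_of(q,"wrist")[:4]: print(q,round(d["p"],2),np.round(d["centre"],3),pix(c,d["centre"]))
```

```text
[332.6 125.7]
[326.4  77.5]
330 88
post 0.97 [ 0.575  0.278 -0.001] [406.9 108.1]
post 0.9 [0.459 0.294 0.003] [325.7  99.3]
post 0.8 [0.371 0.269 0.   ] [264.3 114.2]
thin_post 0.72 [0.466 0.206 0.006] [332.6 144.8]
```

View pics/w2.png

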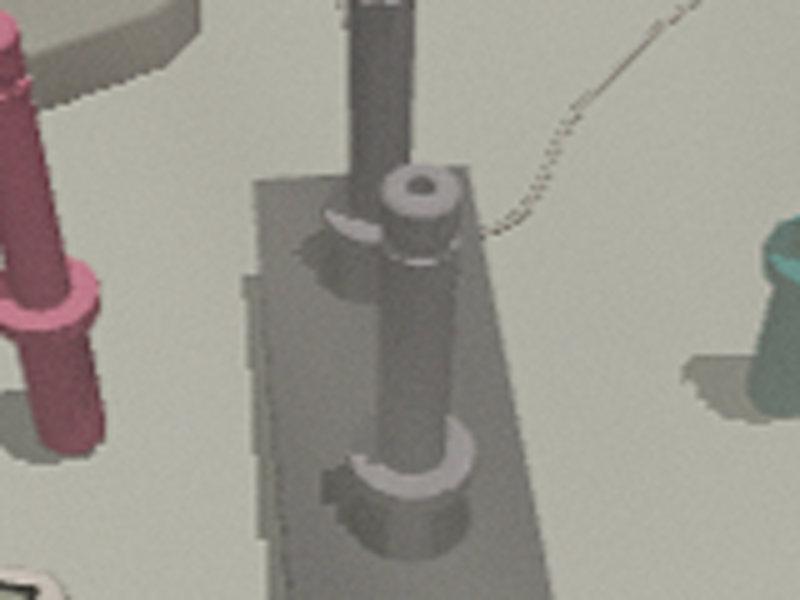

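Run:
```python
from h import *
c=capture("wrist")
g=c["frame"][105:150,305:360].astype(float)
im=np.clip((g-40)*2.2,0,255).astype(np.uint8)[:,:,::-1]
cv2.imwrite("pics/w3.png",cv2.resize(im,None,fx=12,fy=12,interpolation=cv2.INTER_NEAREST))
W=cloud(c)
for v in range(118,142,2):
    print(v,' '.join("%3d/%2d"%(W[v,u,1]*1000,W[v,u,2]*1000) if W[v,u,0]==W[v,u,0] else '  -  ' for u in range(316,350,2)))
```

```text
118 230/35 229/36 211/55 210/55 203/62 200/66 198/67 198/67 197/68 198/67 200/65 210/55 210/55 230/35 230/35 231/34 230/35
120 226/36 227/35 207/55 208/54 202/60 200/62 198/64 198/64 197/65 198/64 200/62 206/56 208/54 207/55 226/35 226/36 225/36
122 223/35 204/55 204/55 205/54 203/56 200/59 198/61 198/61 197/62 198/61 199/60 204/55 204/55 204/55 223/35 223/35 223/35
124 219/36 204/51 201/54 201/55 200/56 200/56 197/59 196/60 197/58 198/57 201/55 201/54 200/55 201/55 219/35 219/35 219/35
126 217/35 217/34 198/54 197/56 199/54 197/55 197/56 197/56 198/54 198/55 197/56 198/55 197/55 199/54 217/35 217/34 216/35
128 213/35 214/34 197/52 195/55 194/56 195/55 194/55 195/55 194/55 195/54 195/54 194/56 196/53 199/50 213/35 214/34 213/35
130 210/35 210/34 213/32 195/52 193/54 192/54 192/55 191/55 192/54 191/55 192/54 193/54 195/51 210/35 209/36 210/34 209/35
132 207/35 207/34 212/28 213/27 192/51 190/53 190/53 190/53 190/53 191/52 192/51 193/50 210/30 207/34 206/35 206/35 206/35
134 203/35 204/35 211/26 215/22 217/20 203/36 200/39 199/39 200/39 201/37 215/21 214/23 210/27 204/33 204/35   -   204/34
136 201/34 201/34 212/22 214/19 217/16 202/32 200/35 199/36 200/35 202/33 216/17 213/20 210/24 201/33 201/34 200/35 200/34
138 197/35 197/35 212/18 214/15 217/12 202/29 200/31 200/31 200/32 202/29 215/14 212/17 209/21 196/36 197/35 197/35 196/35
140 194/35 194/35 194/34 215/10 217/ 8 201/27 201/27 200/28 200/28 202/25 215/ 9 213/13 193/35 194/35 193/36 194/35 194/34
```

View pics/w3.png

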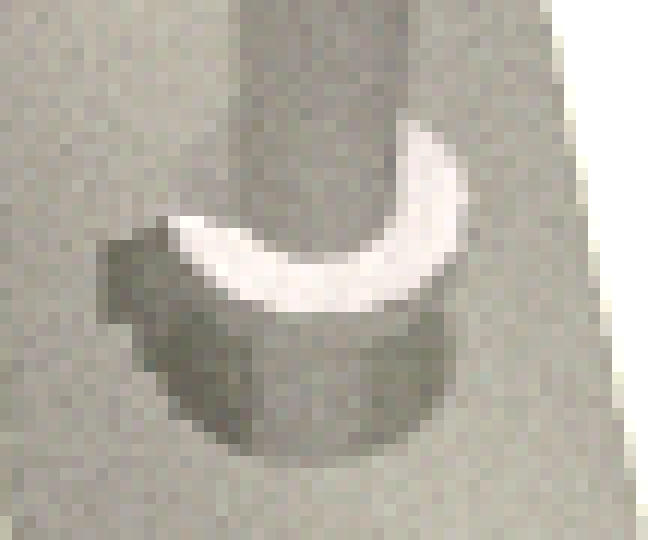

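Call:
servo_tool --series '[{"gripper":-1,"dp":[2,30,10],"angular":[-9,0,0]},{"gripper":-1,"dp":[2,40,10],"angular":[-9,0,0]},{"gripper":-1,"dp":[2,40,10],"angular":[-9,0,0]},{"gripper":-1,"dp":[2,40,10],"angular":[-9,0,0]},{"gripper":-1,"dp":[2,40,10],"angular":[-9,0,0]},{"gripper":-1,"dp":[0,40,0],"angular":[0,0,0]},{"gripper":-1,"dp":[0,40,0],"angular":[0,0,0]},{"gripper":-1,"dp":[0,32,0],"angular":[0,0,0]},{"gripper":-1,"dp":[0,0,0],"angular":[0,0,0]}]'

```text
time_s: 6.72
tcp_pos: [0.4557, 0.2858, 0.2274]
eef_rot: [-3.134, -0.056, 1.572]
contact_force: [-0.3, 0.1, 0.4]
gripper_width: 0.0854
finger_force: 0.0
```

Run:
```python
from h import *
s=bot.get_state();print(s["tcp_pos"].round(4),s["eef_rot"].round(4),s["joints"].round(2))
c=capture("wrist");W=cloud(c)
for lo,hi in((.05,.06),(.116,.134)):
    Q=W[(W[...,2]>lo)&(W[...,2]<hi)&(abs(W[...,0]-.46)<.025)&(W[...,1]>.26)&(W[...,1]<.32)]
    print(lo,len(Q),Q.mean(0).round(4) if len(Q) else '', Q.min(0).round(3) if len(Q) else'',Q.max(0).round(3) if len(Q) else'')
```

```text
[0.4557 0.2858 0.2274] [-3.1343 -0.0561  1.5721] [-0.14  0.31 -0.61  1.88  0.16  0.97 -0.81]
0.05 339 [0.4581 0.2981 0.0556] [0.444 0.283 0.05 ] [0.472 0.308 0.06 ]
0.116 326 [0.4584 0.2941 0.1246] [0.45  0.286 0.117] [0.466 0.301 0.127]
```

Call:
servo_tool --series '[{"gripper":-1,"dp":[2.5,8,0],"angular":[-3.2,0,0]},{"gripper":-1,"dp":[0,0,-35],"angular":[0,0,0]},{"gripper":-1,"dp":[0,0,-35],"angular":[0,0,0]},{"gripper":-1,"dp":[0,0,-35],"angular":[0,0,0]},{"gripper":-1,"dp":[0,0,-32],"angular":[0,0,0]},{"gripper":-1,"dp":[0,0,0],"angular":[0,0,0]}]'

```text
time_s: 7.52
tcp_pos: [0.4586, 0.2874, 0.0868]
eef_rot: [-3.128, 0.005, 1.564]
contact_force: [0.1, 0.6, 1.4]
gripper_width: 0.0853
finger_force: 0.0
```

Call:
servo_tool --series '[{"gripper":-1,"dp":[0,6,2],"angular":[0,0,0]},{"gripper":1,"dp":[0,0,0],"angular":[0,0,0]},{"gripper":1,"dp":[0,0,0],"angular":[0,0,0]},{"gripper":1,"dp":[0,0,0],"angular":[0,0,0]},{"gripper":1,"dp":[0,0,0],"angular":[0,0,0]},{"gripper":1,"dp":[0,0,0],"angular":[0,0,0]}]' --squeeze 80

```text
time_s: 8.28
tcp_pos: [0.4598, 0.2954, 0.0898]
eef_rot: [-3.13, 0.002, 1.565]
contact_force: [-0.0, -0.5, 4.4]
gripper_width: 0.0143
finger_force: 77.8
```

Call:
servo_tool --series '[{"gripper":1,"dp":[0,0,20],"angular":[0,0,0]},{"gripper":1,"dp":[0,0,40],"angular":[0,0,0]},{"gripper":1,"dp":[0,0,45],"angular":[0,0,0]},{"gripper":1,"dp":[0,0,45],"angular":[0,0,0]},{"gripper":1,"dp":[0,-30,0],"angular":[0,0,0]},{"gripper":1,"dp":[2,-40,0],"angular":[0,0,0]},{"gripper":1,"dp":[2,-45,0],"angular":[0,0,0]},{"gripper":1,"dp":[2,-45,0],"angular":[0,0,0]},{"gripper":1,"dp":[2,-45,0],"angular":[0,0,0]},{"gripper":1,"dp":[2,-45,0],"angular":[0,0,0]},{"gripper":1,"dp":[1,-35,0],"angular":[0,0,0]},{"gripper":1,"dp":[0,-20,0],"angular":[0,0,0]}]'

```text
time_s: 9.78
tcp_pos: [0.4701, -0.0117, 0.2402]
eef_rot: [-3.129, 0.003, 1.563]
contact_force: [0.2, 0.9, -2.6]
gripper_width: 0.0141
finger_force: 78.3
```

Call:
servo_tool --series '[{"gripper":1,"dp":[0,0,0],"angular":[0,0,0]},{"gripper":1,"dp":[0,0,0],"angular":[0,0,0]}]'

```text
time_s: 10.02
tcp_pos: [0.4704, -0.0086, 0.2399]
eef_rot: [-3.13, 0.002, 1.566]
contact_force: [-0.1, 0.8, -2.3]
gripper_width: 0.0142
finger_force: 78.3
```

Run:
```python
from h import *
s=bot.get_state();print(s["tcp_pos"].round(4),s["eef_rot"].round(4),s["contact_force"].round(2),s["ft_torque"].round(2))
c=capture("wrist");save(c,"w4.png");W=cloud(c)
print(pix(c,s["tcp_pos"]-[0,0,.0848]))
for n,cc in(("wrist",c),("scene",capture("scene"))):
    W=cloud(cc);x,y,z=s["tcp_pos"];b=z-.0848
    M=(abs(W[...,0]-x)<.03)&(abs(W[...,1]-y)<.03)
    for lo,hi in((b-.01,b+.008),(b+.008,b+.024),(b+.024,b+.040),(b+.043,b+.052),(b+.054,b+.07)):
        Q=W[M&(W[...,2]>lo)&(W[...,2]<hi)]
        if len(Q)>3: print(n,round((lo-b)*1000),len(Q),Q.mean(0).round(4),Q.min(0).round(4),Q.max(0).round(4))
```

```text
[ 0.4704 -0.0086  0.2399] [-3.1298e+00  1.9000e-03  1.5659e+00] [-0.12  0.79 -2.29] [ 0.01 -0.   -0.02]
[319.9 209.9]
wrist -10 41 [ 0.4695 -0.002   0.1607] [ 0.4602 -0.0067  0.1578] [ 4.786e-01 -2.000e-04  1.627e-01]
wrist 8 173 [ 0.4696 -0.002   0.1711] [ 0.4598 -0.008   0.1632] [4.791e-01 1.000e-04 1.791e-01]
wrist 24 53 [ 0.4697 -0.0011  0.1818] [ 0.4621 -0.004   0.1792] [0.4774 0.     0.1864]
wrist 43 754 [ 0.4701 -0.0017  0.2053] [ 0.4555 -0.0105  0.1997] [0.4846 0.0048 0.2071]
wrist 54 286 [ 0.4701 -0.0037  0.2176] [ 0.4625 -0.0088  0.2092] [ 0.4778 -0.0018  0.2251]
scene -10 14 [ 0.4641 -0.0057  0.1604] [ 0.4587 -0.0161  0.1573] [ 0.4724 -0.0014  0.1631]
scene 8 44 [ 0.4639 -0.0063  0.1713] [ 0.4565 -0.0158  0.1632] [4.745e-01 3.000e-04 1.791e-01]
scene 24 41 [ 0.4633 -0.006   0.1875] [ 0.4571 -0.0188  0.1797] [0.4742 0.0013 0.1942]
scene 43 57 [ 0.4648 -0.007   0.2043] [ 0.4545 -0.0248  0.1982] [0.4846 0.0045 0.2071]
scene 54 39 [ 0.4659 -0.0066  0.2175] [ 0.4608 -0.0145  0.2099] [ 0.4743 -0.0013  0.2246]
```

View pics/w4.png

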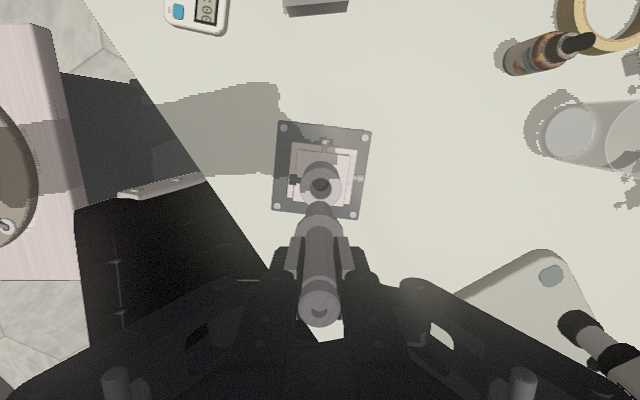

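Call:
servo_tool --series '[{"gripper":1,"dp":[10,0,-20],"angular":[0,7.2,0]},{"gripper":1,"dp":[10,0,-20],"angular":[0,7.2,0]},{"gripper":1,"dp":[0,0,-20],"angular":[0,0,0]},{"gripper":1,"dp":[0,0,-10],"angular":[0,0,0]},{"gripper":1,"dp":[0,0,0],"angular":[0,0,0]},{"gripper":1,"dp":[0,0,0],"angular":[0,0,0]}]'

```text
time_s: 10.88
tcp_pos: [0.4909, -0.0095, 0.1705]
eef_rot: [-2.88, 0.004, 1.566]
contact_force: [-0.5, -0.3, -2.5]
gripper_width: 0.0141
finger_force: 78.8
```

```bash
cat > st.py <<'E'
from h import *
from scipy.spatial.transform import Rotation as Ro
def rep(L=.0848):
    s=bot.get_state();R=Ro.from_euler("xyz",s["eef_rot"]).as_matrix()
    z=R[:,2];B=s["tcp_pos"]+L*z+[0,-.0014,0]
    print("B mm",(B*1000).round(2),"tcp",(s["tcp_pos"]*1000).round(2),"tilt deg xy",np.degrees(-z[:2]).round(2),"F",s["contact_force"].round(1),"T",s["ft_torque"].round(2),"t",round(float(s["time_s"]),2))
if __name__=="__main__": rep()
E
python3 - <<'E'
from st import *
rep()
c=capture("wrist");save(c,"w5.png",(240,130,400,250),5)
import rim;print(rim.rim(c))
W=cloud(c);x,y=.4683,-.0102
# foot points (tilted): print extents
M=(abs(W[...,0]-x)<.03)&(abs(W[...,1]-y)<.02)
for lo in(.086,.095,.105):
    Q=W[M&(W[...,2]>lo)&(W[...,2]<lo+.01)]
    if len(Q): print(lo,len(Q),Q.min(0).round(4),Q.max(0).round(4))
E
```

```text
B mm [468.93 -11.1   88.62] tcp [490.88  -9.48 170.54] tilt deg xy [14.83  0.15] F [-0.5 -0.3 -2.5] T [ 0.01 -0.42  0.05] t 10.88
[1158, array([ 0.4726, -0.003 ,  0.0784]), (469.764404296875, -9.938332557678223, 21.220962524414062)]
0.086 43 [ 0.4618 -0.0093  0.0897] [ 0.4804 -0.0011  0.0959]
0.095 110 [ 0.4613 -0.0089  0.095 ] [ 0.4826 -0.0008  0.1049]
0.105 105 [ 0.4633 -0.0081  0.105 ] [ 0.4829 -0.0011  0.115 ]
```

View pics/w5.png

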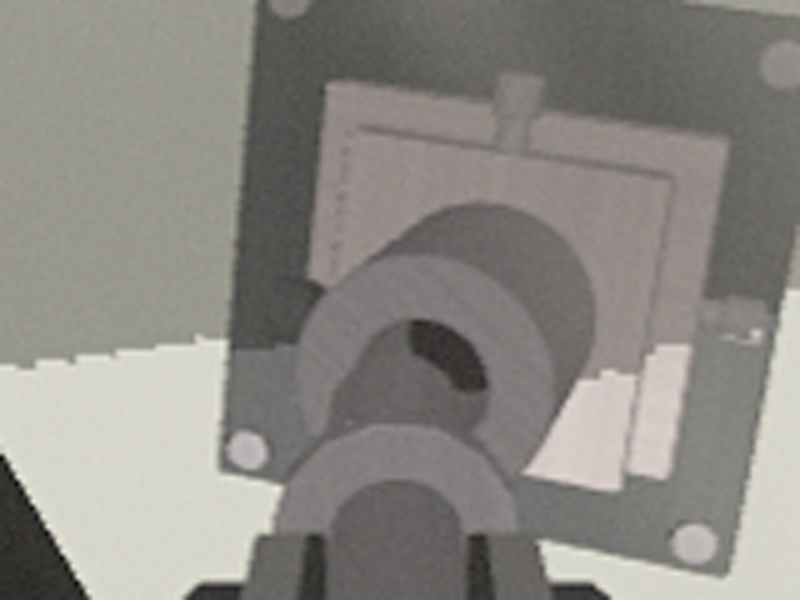

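Call:
servo_tool --series '[{"gripper":1,"dp":[-1,1.1,-3],"angular":[0,0,0]},{"gripper":1,"dp":[0,0,-3],"angular":[0,0,0]},{"gripper":1,"dp":[0,0,-2.5],"angular":[0,0,0]},{"gripper":1,"dp":[0,0,0],"angular":[0,0,0]}]'

```text
time_s: 11.42
tcp_pos: [0.4894, -0.0086, 0.1608]
eef_rot: [-2.878, 0.004, 1.566]
contact_force: [0.6, -0.1, -2.3]
gripper_width: 0.0142
finger_force: 78.8
```

```bash
python3 st.py
```

```text
B mm [467.26 -10.23  78.9 ] tcp [489.39  -8.63 160.76] tilt deg xy [14.95  0.14] F [ 0.6 -0.1 -2.3] T [ 0.02 -0.42  0.04] t 11.43
```

Call:
servo_tool --series '[{"gripper":1,"dp":[0,0,-1],"angular":[0,0,0]},{"gripper":1,"dp":[0,0,0],"angular":[0,0,0]}]'

```text
time_s: 11.68
tcp_pos: [0.4896, -0.0086, 0.1599]
eef_rot: [-2.878, 0.004, 1.566]
contact_force: [0.6, -0.2, -3.0]
gripper_width: 0.014
finger_force: 78.8
```

```bash
python3 st.py
```

```text
B mm [467.46 -10.2   78.07] tcp [489.55  -8.6  159.94] tilt deg xy [14.93  0.13] F [ 0.6 -0.2 -3. ] T [-0.04 -0.43  0.02] t 11.68
```

Call:
servo_tool --series '[{"gripper":1,"dp":[0.3,0.1,-1],"angular":[0,0,0]},{"gripper":1,"dp":[0,0,0],"angular":[0,0,0]}]'

```text
time_s: 11.92
tcp_pos: [0.4898, -0.0085, 0.159]
eef_rot: [-2.878, 0.004, 1.566]
contact_force: [0.2, 0.8, -2.4]
gripper_width: 0.014
finger_force: 78.8
```

Call:
servo_tool --series '[{"gripper":1,"dp":[0,0,-1],"angular":[0,0,0]},{"gripper":1,"dp":[0,0,0],"angular":[0,0,0]}]'

```text
time_s: 12.18
tcp_pos: [0.4898, -0.0085, 0.1579]
eef_rot: [-2.878, 0.004, 1.566]
contact_force: [-0.5, -0.5, -3.1]
gripper_width: 0.0139
finger_force: 78.8
```

```bash
python3 st.py
```

```text
B mm [467.69 -10.13  76.05] tcp [489.79  -8.53 157.92] tilt deg xy [14.93  0.14] F [-0.5 -0.5 -3.1] T [-0.06 -0.44 -0.04] t 12.18
```

Call:
servo_tool --series '[{"gripper":1,"dp":[0,0.1,-0.6],"angular":[0,0,0]},{"gripper":1,"dp":[-2.9,0,0.8],"angular":[0,-2.5,0]},{"gripper":1,"dp":[0,0,0],"angular":[0,0,0]}]'

```text
time_s: 12.55
tcp_pos: [0.4864, -0.0085, 0.1584]
eef_rot: [-2.921, 0.004, 1.566]
contact_force: [1.0, -0.4, -3.6]
gripper_width: 0.0147
finger_force: 78.9
```

Call:
servo_tool --series '[{"gripper":1,"dp":[-3,0,0.8],"angular":[0,-2.5,0]},{"gripper":1,"dp":[0,0,0],"angular":[0,0,0]}]'

```text
time_s: 12.8
tcp_pos: [0.4835, -0.0085, 0.1592]
eef_rot: [-2.964, 0.004, 1.565]
contact_force: [0.2, 0.2, -2.2]
gripper_width: 0.0142
finger_force: 78.9
```

```bash
python3 st.py
```

```text
B mm [468.59 -10.11  75.72] tcp [483.54  -8.48 159.2 ] tilt deg xy [10.1   0.16] F [ 0.2  0.2 -2.2] T [-0.02 -0.27 -0.03] t 12.8
```

Call:
servo_tool --series '[{"gripper":1,"dp":[-3.3,0.1,0.5],"angular":[0,-2.5,0]},{"gripper":1,"dp":[0,0,0],"angular":[0,0,0]}]'

```text
time_s: 13.05
tcp_pos: [0.4803, -0.0084, 0.1596]
eef_rot: [-3.008, 0.003, 1.565]
contact_force: [0.7, -0.3, -2.4]
gripper_width: 0.0142
finger_force: 78.8
```

Call:
servo_tool --series '[{"gripper":1,"dp":[-3.3,0,0.5],"angular":[0,-2.5,0]},{"gripper":1,"dp":[0,0,0],"angular":[0,0,0]}]'

```text
time_s: 13.3
tcp_pos: [0.4771, -0.0084, 0.16]
eef_rot: [-3.051, 0.003, 1.565]
contact_force: [0.6, 0.3, -2.9]
gripper_width: 0.0137
finger_force: 78.8
```

```bash
python3 st.py
```

```text
B mm [469.45  -9.97  75.59] tcp [477.11  -8.35 160.04] tilt deg xy [5.18 0.15] F [ 0.6  0.3 -2.9] T [ 0.05 -0.17 -0.03] t 13.3
```

Call:
servo_tool --series '[{"gripper":1,"dp":[-3.7,0,0.2],"angular":[0,-2.6,0]},{"gripper":1,"dp":[0,0,0],"angular":[0,0,0]}]'

```text
time_s: 13.55
tcp_pos: [0.4735, -0.0084, 0.1602]
eef_rot: [-3.096, 0.003, 1.565]
contact_force: [-0.3, 0.2, -2.7]
gripper_width: 0.0144
finger_force: 78.9
```

Call:
servo_tool --series '[{"gripper":1,"dp":[-3.6,0,0.1],"angular":[0,-2.6,0]},{"gripper":1,"dp":[0,0,0],"angular":[0,0,0]}]'

```text
time_s: 13.8
tcp_pos: [0.4699, -0.0084, 0.1603]
eef_rot: [3.141, 0.003, 1.565]
contact_force: [-0.2, -0.5, -2.7]
gripper_width: 0.0142
finger_force: 78.9
```

```bash
python3 st.py
```

```text
B mm [469.94  -9.97  75.53] tcp [469.93  -8.35 160.33] tilt deg xy [-0.01  0.15] F [-0.2 -0.5 -2.7] T [0.06 0.02 0.04] t 13.8
```

Straight with no contact. Now down gently, watching the force.

Call:
servo_tool --series '[{"gripper":1,"dp":[0,0,-1],"angular":[0,0,0]},{"gripper":1,"dp":[0,0,-1],"angular":[0,0,0]},{"gripper":1,"dp":[0,0,0],"angular":[0,0,0]}]'

```text
time_s: 14.18
tcp_pos: [0.4703, -0.0082, 0.1582]
eef_rot: [3.14, 0.002, 1.565]
contact_force: [0.3, 0.0, -2.5]
gripper_width: 0.0145
finger_force: 78.9
```

Call:
servo_tool --series '[{"gripper":1,"dp":[0,0,-1],"angular":[0,0,0]},{"gripper":1,"dp":[0,0,-1],"angular":[0,0,0]},{"gripper":1,"dp":[0,0,0],"angular":[0,0,0]}]'

```text
time_s: 14.55
tcp_pos: [0.47, -0.0083, 0.1562]
eef_rot: [3.14, 0.002, 1.565]
contact_force: [-0.7, 0.2, -3.0]
gripper_width: 0.0139
finger_force: 78.9
```

```bash
python3 st.py
```

```text
B mm [470.12  -9.91  71.41] tcp [469.99  -8.31 156.21] tilt deg xy [-0.09  0.14] F [-0.7  0.2 -3. ] T [ 0.02 -0.01  0.07] t 14.55
```

Call:
servo_tool --series '[{"gripper":1,"dp":[0,0,-1.5],"angular":[0,0,0]},{"gripper":1,"dp":[0,0,-1.5],"angular":[0,0,0]},{"gripper":1,"dp":[0,0,-1.5],"angular":[0,0,0]},{"gripper":1,"dp":[0,0,-1.5],"angular":[0,0,0]}]'

```text
time_s: 15.05
tcp_pos: [0.47, -0.0083, 0.1502]
eef_rot: [3.14, 0.002, 1.565]
contact_force: [0.0, 0.4, -3.6]
gripper_width: 0.0142
finger_force: 78.9
```

Call:
servo_tool --series '[{"gripper":1,"dp":[0,0,-1.5],"angular":[0,0,0]},{"gripper":1,"dp":[0,0,-1.5],"angular":[0,0,0]},{"gripper":1,"dp":[0,0,-1.5],"angular":[0,0,0]},{"gripper":1,"dp":[0,0,-1.5],"angular":[0,0,0]},{"gripper":1,"dp":[0,0,-1.5],"angular":[0,0,0]},{"gripper":1,"dp":[0,0,-1.5],"angular":[0,0,0]}]'

```text
time_s: 15.8
tcp_pos: [0.4701, -0.0083, 0.1412]
eef_rot: [3.14, 0.002, 1.565]
contact_force: [-0.6, -0.4, -2.9]
gripper_width: 0.0145
finger_force: 78.9
```

```bash
python3 st.py
```

```text
B mm [470.23  -9.88  56.42] tcp [470.08  -8.28 141.22] tilt deg xy [-0.1   0.13] F [-0.6 -0.4 -2.9] T [-0.03  0.03  0.  ] t 15.8
```

Call:
servo_tool --series '[{"gripper":1,"dp":[0,0,-1.5],"angular":[0,0,0]},{"gripper":1,"dp":[0,0,-1.5],"angular":[0,0,0]},{"gripper":1,"dp":[0,0,-1.5],"angular":[0,0,0]},{"gripper":1,"dp":[0,0,-1.5],"angular":[0,0,0]},{"gripper":1,"dp":[0,0,-1.5],"angular":[0,0,0]},{"gripper":1,"dp":[0,0,-1.5],"angular":[0,0,0]}]'

```text
time_s: 16.55
tcp_pos: [0.4701, -0.0083, 0.1324]
eef_rot: [3.14, 0.002, 1.565]
contact_force: [-1.4, -0.1, 2.6]
gripper_width: 0.0143
finger_force: 79.0
```

Call:
servo_tool --series '[{"gripper":1,"dp":[0,0,-1.5],"angular":[0,0,0]},{"gripper":1,"dp":[0,0,-1.5],"angular":[0,0,0]},{"gripper":1,"dp":[0,0,-1.5],"angular":[0,0,0]},{"gripper":1,"dp":[0,0,-1.5],"angular":[0,0,0]}]'

```text
time_s: 17.05
tcp_pos: [0.4701, -0.0083, 0.1263]
eef_rot: [3.14, 0.002, 1.565]
contact_force: [-1.0, 0.5, 3.1]
gripper_width: 0.0141
finger_force: 79.1
```

```bash
python3 st.py
```

```text
B mm [470.24  -9.87  41.46] tcp [470.08  -8.27 126.26] tilt deg xy [-0.1   0.14] F [-1.   0.5  3.1] T [0.05 0.38 0.02] t 17.05
```

Call:
servo_tool --series '[{"gripper":1,"dp":[0,0,-1.5],"angular":[0,0,0]},{"gripper":1,"dp":[0,0,-1.5],"angular":[0,0,0]},{"gripper":1,"dp":[0,0,-1.5],"angular":[0,0,0]}]'

```text
time_s: 17.42
tcp_pos: [0.4701, -0.0083, 0.1217]
eef_rot: [3.14, 0.002, 1.565]
contact_force: [-0.2, 1.1, 2.1]
gripper_width: 0.0141
finger_force: 79.1
```

Call:
servo_tool --series '[{"gripper":1,"dp":[0,0,-0.7],"angular":[0,0,0]},{"gripper":1,"dp":[0,0,-0.7],"angular":[0,0,0]}]'

```text
time_s: 17.68
tcp_pos: [0.4701, -0.0083, 0.1204]
eef_rot: [3.14, 0.002, 1.565]
contact_force: [0.1, -1.4, 2.2]
gripper_width: 0.0145
finger_force: 79.1
```

Call:
servo_tool --series '[{"gripper":1,"dp":[0,0,-0.5],"angular":[0,0,0]}]'

```text
time_s: 17.8
tcp_pos: [0.4701, -0.0083, 0.1199]
eef_rot: [3.14, 0.002, 1.565]
contact_force: [-2.0, -0.4, 2.1]
gripper_width: 0.0141
finger_force: 79.1
```

```bash
python3 st.py
```

```text
B mm [470.26  -9.9   35.1 ] tcp [470.1  -8.3 119.9] tilt deg xy [-0.11  0.13] F [-2.  -0.4  2.1] T [-0.02  0.3  -0.01] t 17.8
```

Call:
servo_tool --series '[{"gripper":1,"dp":[0,0,-0.4],"angular":[0,0,0]}]'

```text
time_s: 17.92
tcp_pos: [0.4701, -0.0083, 0.1195]
eef_rot: [3.14, 0.002, 1.565]
contact_force: [-1.0, 0.2, 2.2]
gripper_width: 0.0139
finger_force: 79.1
```

Call:
servo_tool --series '[{"gripper":1,"dp":[0,0,-0.4],"angular":[0,0,0]}]'

```text
time_s: 18.05
tcp_pos: [0.4701, -0.0083, 0.1191]
eef_rot: [3.14, 0.002, 1.565]
contact_force: [-0.4, -0.2, 2.0]
gripper_width: 0.0137
finger_force: 79.1
```

Call:
servo_tool --series '[{"gripper":1,"dp":[0,0,-0.3],"angular":[0,0,0]}]'

```text
time_s: 18.18
tcp_pos: [0.4701, -0.0083, 0.1188]
eef_rot: [3.14, 0.002, 1.565]
contact_force: [-1.4, 0.1, 2.0]
gripper_width: 0.0142
finger_force: 79.1
```

Call:
servo_tool --series '[{"gripper":1,"dp":[0,0,-0.3],"angular":[0,0,0]}]'

```text
time_s: 18.3
tcp_pos: [0.4702, -0.0083, 0.1187]
eef_rot: [3.14, 0.002, 1.565]
contact_force: [-2.2, -0.4, 7.1]
gripper_width: 0.0142
finger_force: 79.7
```

Call:
servo_tool --series '[{"gripper":1,"dp":[0,0,-0.3],"angular":[0,0,0]}]'

```text
time_s: 18.42
tcp_pos: [0.4702, -0.0083, 0.1186]
eef_rot: [3.14, 0.003, 1.565]
contact_force: [-2.7, 0.1, 9.8]
gripper_width: 0.014
finger_force: 80.2
```

Call:
servo_tool --series '[{"gripper":1,"dp":[0,0,-0.3],"angular":[0,0,0]}]'

```text
time_s: 18.55
tcp_pos: [0.4703, -0.0083, 0.1186]
eef_rot: [3.14, 0.003, 1.565]
contact_force: [-4.6, -0.6, 13.2]
gripper_width: 0.0141
finger_force: 80.6
```

Call:
servo_tool --series '[{"gripper":1,"dp":[0,0,0.6],"angular":[0,0,0]},{"gripper":-1,"dp":[0,0,0],"angular":[0,0,0]},{"gripper":-1,"dp":[0,0,0],"angular":[0,0,0]},{"gripper":-1,"dp":[0,0,0],"angular":[0,0,0]},{"gripper":-1,"dp":[0,0,0],"angular":[0,0,0]},{"gripper":-1,"dp":[0,0,0],"angular":[0,0,0]}]'

```text
time_s: 19.3
tcp_pos: [0.4701, -0.0083, 0.1185]
eef_rot: [3.14, 0.002, 1.565]
contact_force: [0.5, -0.4, -0.9]
gripper_width: 0.0856
finger_force: 0.0
```

Call:
servo_tool --series '[{"gripper":-1,"dp":[0,0,15],"angular":[0,0,0]},{"gripper":-1,"dp":[0,0,30],"angular":[0,0,0]},{"gripper":-1,"dp":[0,0,35],"angular":[0,0,0]},{"gripper":-1,"dp":[0,0,35],"angular":[0,0,0]},{"gripper":-1,"dp":[0,0,0],"angular":[0,0,0]}]'

```text
time_s: 19.92
tcp_pos: [0.472, -0.008, 0.2371]
eef_rot: [3.133, 0.003, 1.565]
contact_force: [-0.3, 0.3, -0.4]
gripper_width: 0.0859
finger_force: 0.0
```

Run:
```python
from h import *
c=capture("wrist");W=cloud(c)
M=(abs(W[...,0]-.47)<.03)&(abs(W[...,1]+.01)<.03)
for lo,hi in((.074,.081),(.0812,.09),(.14,.165)):
    Q=W[M&(W[...,2]>lo)&(W[...,2]<hi)]
    if len(Q):print(lo,len(Q),np.median(Q,0).round(4),Q.min(0).round(4),Q.max(0).round(4))
save(c,"w6.png",(200,100,440,280),3)
t=capture("top");print([(round(d["p"],2),np.round(d["centre"],3)) for d in mark_of("thin_post","top")[:3]])
print(bot.get_state()["contact_force"],bot.get_state()["gripper_width"])
```

```text
0.074 597 [ 0.4699 -0.0025  0.0785] [ 0.4491 -0.027   0.074 ] [0.4905 0.0107 0.0809]
0.0812 389 [ 0.4699 -0.0042  0.0845] [ 0.4553 -0.0203  0.0812] [0.4843 0.0049 0.0898]
0.14 433 [ 0.4701 -0.0084  0.1539] [ 0.4623 -0.0183  0.1404] [ 0.4779 -0.0018  0.1566]
[(0.62, array([0.463, 0.204, 0.006]))]
[-0.60450663 -0.2743873   0.17031297] 0.08533281936639864
```

View pics/w6.png

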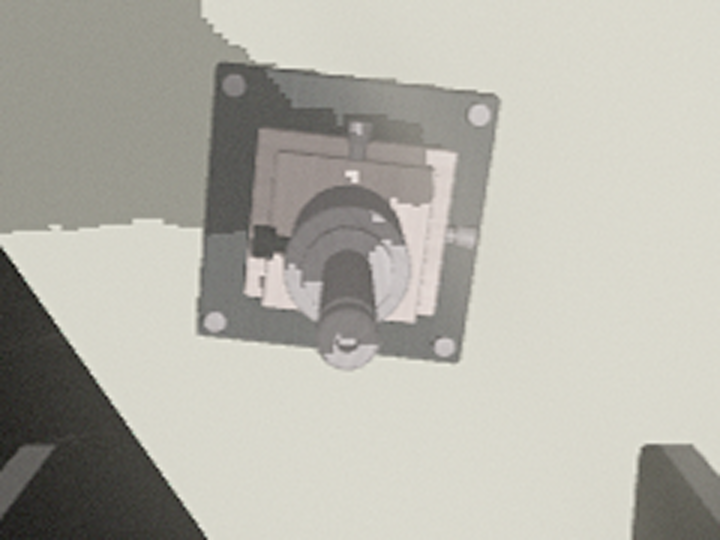

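The post stands home in the sleeve (crop pixel 348,260). Its collar top is at 84.5 mm, its rod top at 154 mm, and the gripper is clear.

```bash
python3 -c "
from h import *
print(bot.job_done())"
```

```text
the job is handed in; nothing more can be done
None
```

The thick-footed post is in the holder with its collar on the rim and let go. The measured wrist force stayed under about 14 N at every check, the thin-footed post is still in its hole, and I handed the job in after about 20 s of robot time; no verdict was returned.

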